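# Put the ceramic gauge bar away in its sleeve

### The arm

A 7-joint arm with a two-finger parallel gripper is mounted at the origin on the work surface. World frame = base frame: x ahead of the robot, y to its left, z up, the work surface at z = 0. Lengths are in m, angles in rad, forces in N, time in s.
With the tool pointing down it reaches from about 0.4 to 0.85 m from the base axis. Payload 10.4 kg.
Tool frame: the origin (TCP) lies at the very end of the fingers, on their centre line; the grasp point (between the pads) lies 19 mm behind it (manip.grip_point_offset is the distance from the TCP to the grasp point, in m); z points along the fingers, y is the line along which they close (so a half turn about z gives the same grasp; the last joint's range is limited). The gripper opens to 85 mm and grips with 20 to 120 N. Pads are 22 mm wide; open, the fingers measure 114 mm over their backs; the gripper's body (76 mm by 85 mm) begins 54 mm behind the grasp point. The pads swing forward as they close: fully open they stand 13 mm farther back than shut.
Start: joints at [1.215, 0.332, -0.065, 1.46, 0.022, 1.35, -0.088], TCP at [0.204, -0.591, 0.208] pointing down, gripper open.
Joint ranges: [-2.6, 2.6], [-0.5, 2.12], [-1.47, 1.34], [0.16, 2.42], [-1.27, 4.41], [0.06, 2.06], [-2.6, 2.6]. Speed limits (rad/s): [2.22, 2.22, 2.79, 2.79, 3.14, 3.14, 3.14].

### API

Orientations are given as a unit quaternion [x, y, z, w].
In Python, from workcell import manip gives the robot as it stands. The module is installed in compiled form; this text tells all that it offers.
- The arm moves only by the tool step_arm, never from a script. Its argument "moves" is a list of rows, each a list of 7 numbers: the closure, from 0 (fully open) to 1 (shut), then the shift along the world's x, y, z in mm, then the turn, a rotation vector about the world's x, y, z in rad. In form: [[grip, tx, ty, tz, ax, ay, az], ...]. A call has 1 to 10 rows; each row is the pose to reach, as a shift and turn from the pose commanded when the call began; what a row does not reach only later rows make up. A row lasts 1/10 s, in which the tool goes at most 50 mm and 8.59 degrees, less where a joint would pass 70% of its speed; a pose out of reach is approached as far as the arm can. A call with a gripper value outside its range is refused whole. The fingers move at their own pace and stop on an object; "grip_force" is the grip in N (left out, the last holds). Time passes only in rows, so rows that repeat a pose let the fingers close. It gives the time, the measured TCP pose, the force, the opening and the grip force at its end, in the units of the state.
- manip.get_obs(): the state, without advancing time (a new reading comes with each control period).
- manip.camera(name): name is "scene" or "top" or "wrist"; returns a dict with "image" (400x640x3 uint8, blue, green, red), "K" (3x3 intrinsics, pixels), "rvec" (rotation vector, rad) and "tvec" (3), from world to camera coordinates, as OpenCV has them; the wrist camera has in their place "mount" (4x4, takes a point from camera to tool coordinates, whose origin is the TCP and whose axes are the flange's). Camera axes: x right, y down, z forward; pixel columns grow to the right and rows downward; lengths in m; the calibration is good to about 2 mm. A picture is of the moment at which its call begins: read the wrist's pose just before it. There is no depth.
- manip.hand_in(): hands the job in; it is judged then, once.
The state is a dict: "clock": time; "joint_pos": joint angles; "joint_velocities": joint speeds; "tau": joint torques, N m; "position": TCP position; "ee_rot": TCP orientation; "ft_force": force on the tool from outside, world axes, zero at the start; "torque": the same for the moment, N m; "grip_width": opening from 0.0 (shut) to 1.0 (fully open); "grasp_force": force on a finger pad.
Only numpy, scipy, OpenCV 4.12 (cv2) and the standard library are available. Lean on these libraries where they do the work, as an engineer would, in place of code of your own. Each camera call takes 0.05 s, during which the arm holds its last target. There are 200 camera calls.

### The job

Put the brittle white ceramic bar away: slide the sleeve's gate fully open, nudge the bar sideways on the tray until it lies flat along the raised fence, push it end-on into the sleeve until it is fully home against the spring stop, then slide the gate fully shut behind it. Treat the bar gently: only nudge and slide it, never pinch, lift or tip it, and never press on it with more than 15 N. Leave the tin, the pipe fitting and the wrench where they are.

Things in the scene. Friction and masses are not known exactly. Their poses are not given: they have to be found in the camera images.
- bar: loose flat white ceramic gauge bar, a block 130 (its x) by 44 (its y) by 16 (z) mm, about 0.28 kg; origin at the centre of its underside. It starts lying on the tray in front of the gate, away from the fence and a little askew. Brittle: at most 15 N from the robot.
- sleeve: fixed steel base plate, 8 mm thick, with an open tray, a fence and a roofed sleeve (mouth at x = 0). Origin: on the bench under the middle of the mouth; x points into the sleeve, y to the fence, z up. Plate spans x -216 to 150, y -110 to 36 mm; tray surface at z = 8 mm. Gate guide strips beside the lane: x -21.5 to 0, y -106 to -44, top z = 20 mm.
- fence (a point): point on the top inner edge of the straight fence, at sleeve x -100, y +23.5, z 22 mm. The fence is 10 mm thick, its inner face at sleeve y = +23.5 mm along the whole tray and on into the sleeve.
- stop (a point): middle of the spring stop's face at the back of the sleeve, at sleeve x 126, y 0, z 18 mm when free; it yields 8 mm at 0.3 N per mm. The sleeve is 47 mm wide inside (y -23.5 to 23.5), x 0 to 140, roof at z 27.5 to 31.5; the near wall flares out 9 mm at the mouth. A bar that is home touches the stop: its centre at x = 61 mm or a little more its outer end 4 mm out of the mouth, clear of the gate.
- gate (a joint): sliding gate across the mouth, m: 0 = fully shut (covering the lane), 0.056 = fully open, moved along the sleeve's -y (away from the fence). It starts nearly shut. Drags with about 1.5 N and stays where it is left. The gate plate is 6 mm thick (sleeve x -14 to -8 mm), 47 mm wide, from z = 8 to 34 mm.
- gate_tab (a point): a point in the middle of the top end of the gate's upright tab; the tab stands on the middle of the gate, 6 mm (sleeve x) by 14 mm (sleeve y), from z = 32 to z = 62 mm over the bench; it moves with the gate
- tin: bystander: grey metal tin, 70 mm diameter, 80 mm tall, standing; origin at the centre of its underside
- fitting: bystander: dark steel flanged pipe fitting standing on its 80 mm flange, 62 mm tall; origin at the centre of its underside
- wrench: bystander: steel wrench lying on the bench, its length along its x; origin under its middle
Mind the look-alikes: they are no part of the job. What is shaped like the bar but pink is not meant.

How it is judged:
On the way, in this order (a step that is already met when the one before it is completed fails the run):
1. the gate is fully open (within 8 mm), the bar still in front of it (value of joint gate above 0.048 m and x of bar in the frame of sleeve below -0.06 m), for 0.1 s.
2. the bar lies flat along the fence on the tray (within about 5 mm and 0.08 rad), in front of the mouth (y of bar in the frame of sleeve above -0.004 m and angle between the x axis of bar and the x axis of sleeve, either way round below 0.08 rad and x of bar in the frame of sleeve below -0.05 m), for 0.1 s.
3. the bar is home in the sleeve, the gate still open (x of bar in the frame of sleeve above 0.057 m and value of joint gate above 0.04 m), for 0.1 s.
At the end, for the whole second after the job is handed in: The bar lies flat and still inside the sleeve, home against the spring stop (within 4 mm), and the gate is shut behind it (within 5 mm) (x of bar in the frame of sleeve above 0.057 m and y of bar in the frame of sleeve between -0.004 and 0.004 m and angle between the x axis of bar and the x axis of sleeve, either way round below 0.05 rad and angle between bar's own z axis and vertical below 0.05 rad and height (world z) of bar below 0.012 m and value of joint gate below 0.005 m and linear speed of bar below 0.01 m/s); the robot touches nothing.
It fails at once if the robot presses on the bar with more than 15 N (contact force between any of the arm, the fingers and bar above 15 N).
It fails at once if the bar is lifted (its underside centre over 16 mm above the bench, 8 mm above the tray), tipped over 0.15 rad, or pushed off the tray (height (world z) of bar above 0.016 m or height (world z) of bar below 0.003 m or angle between bar's own z axis and vertical above 0.15 rad).
It fails at once if the tin, the fitting or the wrench is moved more than 20 mm (distance of any of tin, fitting, wrench from where it was at the start of the episode above 0.02 m).
It also fails if it takes over 61 s, if anything falls off the work surface, if the arm or the gripper's body presses on something with over 40 N, if the wrist force passes 120 N, or if a joint passes its speed limit or range.

## Working session

There is one attempt and no reset: what is moved stays moved. The work goes in short steps, Python scripts to look and compute and a tool call to move; the robot and the scene stay as the last step left them, time stands still between calls to the robot, and variables do not carry over. Pictures are saved under pics/ and viewed, at most 10 in all, crops included, and the job is handed in when it is done.

Besides the shell and the picture viewer there is one more tool, called in YAML: its name, and indented under it one key for each argument. step_arm: Moves the arm, as the interface text tells. Its arguments: {"type":"object","properties":{"moves":{"type":"array","items":{"type":"array","items":{"type":"number"}}},"grip_force":{"type":"number"}},"required":["moves"]}

```bash
mkdir -p pics
python3 - <<'E'
from workcell import manip
import cv2,numpy as np
o=manip.get_obs();print(o)
for n in("scene","top"):
    c=manip.camera(n);cv2.imwrite(f"pics/{n}0.png",c["image"]);np.savez(f"{n}0.npz",**c);print(n,c["K"],c["rvec"],c["tvec"])
print(manip.grip_point_offset)
E
```

```text
{'clock': 0.0, 'joint_pos': array([ 1.21536778,  0.3328922 , -0.06468259,  1.46091077,  0.02160534,
        1.34987086, -0.08854201]), 'joint_velocities': array([ 0.00090321,  0.0001456 ,  0.00115556, -0.00102098, -0.00099907,
        0.00303495, -0.00010529]), 'tau': array([ 1.77238085e-04, -6.25438571e+01,  4.93806170e-02, -3.91619539e+01,
        1.62993389e-02,  9.50999645e-03,  1.92700691e-05]), 'position': array([ 0.20405619, -0.59034356,  0.20721779]), 'ee_rot': array([ 9.86187895e-01,  1.65628972e-01, -1.50363674e-04, -6.76319083e-04]), 'ft_force': array([-0.0413246 ,  0.29924045, -0.27264263]), 'torque': array([0.02498674, 0.04600922, 0.00486158]), 'grasp_force': 0.0, 'grip_width': 0.9984828849935908}
scene [[383.99445332   0.         315.91410346]
 [  0.         383.99445332 196.61058955]
 [  0.           0.           1.        ]] [ 2.44047205  0.73382173 -0.2513305 ] [-0.41445885 -0.19513646  1.14176121]
top [[517.88958822   0.         307.39071848]
 [  0.         517.88958822 196.50035592]
 [  0.           0.           1.        ]] [ 2.13172302 -2.09115622  0.21361868] [-8.81392485e-04  5.03011375e-01  1.26157719e+00]
0.0187
```

View pics/scene0.png

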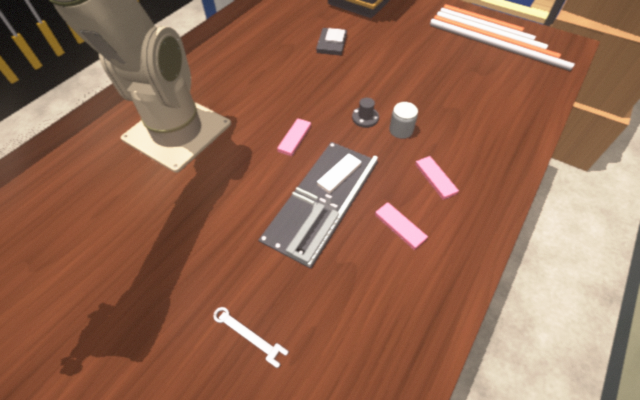

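View pics/top0.png

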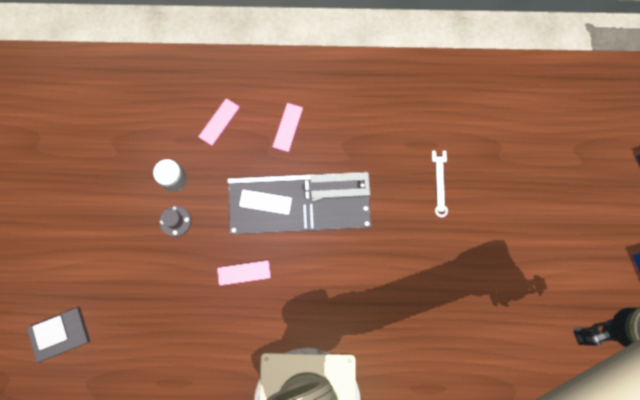

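The scene and top views show the sleeve, with its x roughly along world −y and its fence on the far side from the robot. In the top view the plate spans about (229,180)–(371,232). The bar is at about (265,202) and the gate at about (307,190).

```bash
cat > h.py <<'E'
import cv2,numpy as np
def load(n): return dict(np.load(n+".npz"))
def ray(c,px,z):
    R=cv2.Rodrigues(c["rvec"])[0];t=c["tvec"].ravel()
    p=cv2.undistortPoints(np.array(px,float).reshape(-1,1,2),c["K"],None).reshape(-1,2)
    d=np.c_[p,np.ones(len(p))]@R; o=-R.T@t
    return o+d*((z-o[2])/d[:,2])[:,None]
def proj(c,P): return cv2.projectPoints(np.array(P,float).reshape(-1,1,3),c["rvec"],c["tvec"],c["K"],None)[0].reshape(-1,2)
def barrect(c,box,thr=200,z=.024):
    x0,y0,x1,y1=box;im=c["image"].min(2)[y0:y1,x0:x1]
    m=(im>thr).astype(np.uint8);cs=cv2.findContours(m,0,1)[0];k=max(cs,key=cv2.contourArea)
    return cv2.boxPoints(cv2.minAreaRect(k))+[x0,y0], cv2.contourArea(k)
E
python3 - <<'E'
from h import *
for n,b in(("top",(220,165,380,240)),("scene",(255,140,385,270))):
    c=load(n+"0");x0,y0,x1,y1=b
    k=5 if n=="top" else 4
    cv2.imwrite(f"pics/{n}c.png",cv2.resize(c["image"][y0:y1,x0:x1],None,fx=k,fy=k,interpolation=cv2.INTER_CUBIC))
c=load("top0")
r,a=barrect(c,(237,187,295,216),160);print(r,a,ray(c,r,.024))
print(ray(c,[[229,180],[369,173],[371,229],[231,235]],.008))
E
```

```text
[[237.86486435 206.81080818]
 [241.         187.99999857]
 [292.5675621  196.59459305]
 [289.43242645 215.40540314]] 922.5 [[0.47814583 0.18782992 0.024     ]
 [0.52802871 0.18200442 0.024     ]
 [0.50775669 0.04734116 0.024     ]
 [0.45820614 0.05415571 0.024     ]]
[[ 0.55263453  0.21688434  0.008     ]
 [ 0.57870249 -0.152783    0.008     ]
 [ 0.42929571 -0.1572307   0.008     ]
 [ 0.40674298  0.20437158  0.008     ]]
```

View pics/topc.png

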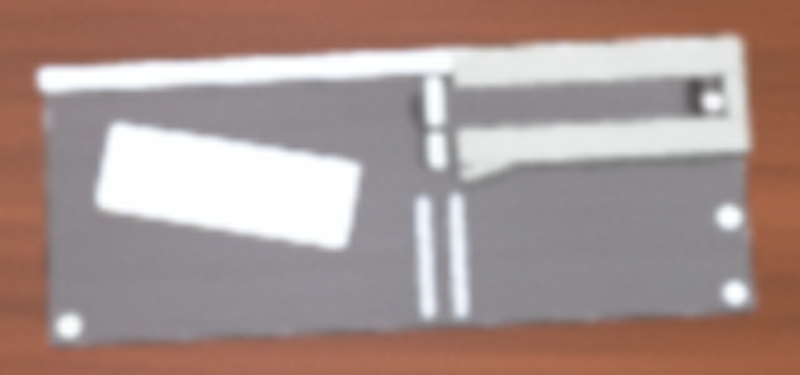

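View pics/scenec.png

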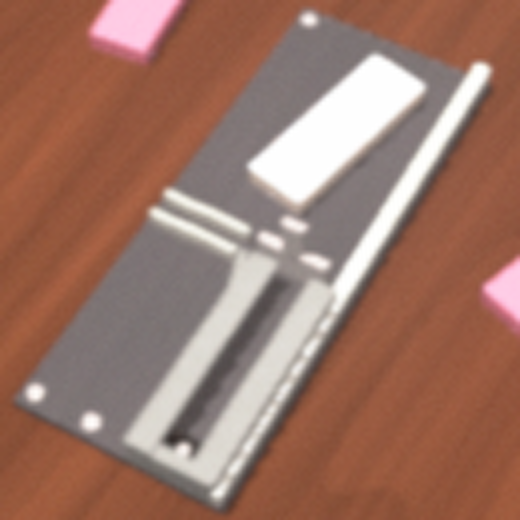

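The crops show the gate plate's two white pieces at the mouth, at crop px (433,85–170), with the guide strips below them. The bar is askew by about 0.25 rad relative to the fence. Next I fit the sleeve frame from plate, fence and strip corners in both views.

```bash
cat >> h.py <<'E'
def s2w(fr,P):
    P=np.atleast_2d(np.array(P,float));a=fr[2];R=np.array([[np.cos(a),-np.sin(a)],[np.sin(a),np.cos(a)]])
    return np.c_[P[:,:2]@R.T+fr[:2],P[:,2]]
def w2s(fr,P):
    P=np.atleast_2d(P);a=fr[2];R=np.array([[np.cos(a),-np.sin(a)],[np.sin(a),np.cos(a)]])
    return np.c_[(P[:,:2]-fr[:2])@R,P[:,2]]
E
python3 - <<'E'
from h import *
from scipy.optimize import least_squares
T=load("top0");S=load("scene0")
t=[(-216,-110,8,52,345),(150,-110,8,755,308),(-216,33.5,22,39,68),(-18,-106,20,429,319),(-4,-106,20,461,316),(-18,-44,20,422,194),(-4,-44,20,455,192)]
s=[(-216,-110,8,297,10),(150,-110,8,15,402),(150,36,8,222,508),(-216,33.5,22,492,70)]
t=np.array(t,float);s=np.array(s,float)
up=np.r_[t[:,3:]/5-.4+[220,165]];us=s[:,3:]/4-.375+[255,140]
f=lambda p:np.r_[(proj(T,s2w(p,t[:,:3]/1e3))-up).ravel(),(proj(S,s2w(p,s[:,:3]/1e3))-us).ravel()]
r=least_squares(f,[.52,0,-1.57],loss="soft_l1");p=r.x;print(p,np.round(f(p).reshape(-1,2),1))
np.save("fr.npy",p)
c,_=barrect(T,(237,187,295,216),160);w=ray(T,c,.024);b=w2s(p,w)*1e3
print("bar sleeve corners",b.round(1),b.mean(0).round(1))
# refined centre scene
# gate tab top from top & scene
g=ray(T,np.array([[433,100],[433,90],[436,150],[433,75],[433,125],[436,168]])/5-.4+[220,165],.034);print("gate34",w2s(p,g)[:,:2]*1e3)
print("scene white pieces z34/62",[ (w2s(p,ray(S,np.array([q])/4-.375+[255,140],z))*1e3)[0].round(0) for q in[(294,225),(271,240),(316,261)] for z in(.034,.062)])
print("top z62",(w2s(p,ray(T,np.array([[433,90],[433,80],[433,120]])/5-.4+[220,165],.062))*1e3).round(0))
print("topcam",-cv2.Rodrigues(T["rvec"])[0].T@T["tvec"].ravel())
E
```

```text
[ 5.35344842e-01  4.46569841e-04 -1.49974075e+00] [[-0.4  0. ]
 [ 0.3  0.1]
 [ 0.3  0.2]
 [ 0.6 -0.9]
 [-0.3 -0.6]
 [ 0.8  0.4]
 [-0.4  0.5]
 [ 1.8 -1. ]
 [-0.6 -0.4]
 [ 0.5  0.7]
 [-0.5 -0.8]]
bar sleeve corners [[-191.   -43.8   24. ]
 [-181.6    5.6   24. ]
 [ -48.7  -24.2   24. ]
 [ -59.1  -73.1   24. ]] [-120.1  -33.9   24. ]
gate34 [[-11.90611197   3.50591319]
 [-11.63451618   8.80704892]
 [-11.71563382 -22.95200305]
 [-11.22629729  16.77485913]
 [-12.58318374  -9.70949564]
 [-12.20171448 -32.39587738]]
scene white pieces z34/62 [array([-28., -16.,  34.]), array([-11.,  -7.,  62.]), array([-11., -23.,  34.]), array([  6., -14.,  62.]), array([-11.,   9.,  34.]), array([ 6., 17., 62.])]
top z62 [[-12.   2.  62.]
 [-12.   7.  62.]
 [-13. -13.  62.]]
topcam [2.35099921e-01 1.27130704e-03 1.33765640e+00]
```

step_arm:
  moves:
    - [1, 40, 70, 0, 0, 0, -0.1]
    - [1, 70, 120, 0, 0, 0, -0.2]
    - [1, 100, 160, 0, 0, 0, -0.262]
    - [1, 120, 200, 0, 0, 0, -0.262]
    - [1, 145, 240, 0, 0, 0, -0.262]
    - [1, 170, 280, 0, 0, 0, -0.262]
    - [1, 195, 325, 0, 0, 0, -0.262]
    - [1, 220, 370, 0, 0, 0, -0.262]
    - [1, 240, 410, 0, 0, 0, -0.262]
    - [1, 260, 450, 0, 0, 0, -0.262]

```text
clock: 1.1
position: [0.4555, -0.1566, 0.208]
ee_rot: [0.999, 0.035, -0.0, 0.0]
ft_force: [1.1, -2.1, -0.9]
grip_width: -0.001
grasp_force: 0.0
```

step_arm:
  moves:
    - [1, 20, 35, 0, 0, 0, 0]
    - [1, 40, 70, 0, 0, 0, 0]
    - [1, 60, 105, 0, 0, 0, 0]
    - [1, 75, 130, -30, 0, 0, 0]
    - [1, 90, 150, -60, 0, 0, 0]
    - [1, 90, 153, -90, 0, 0, 0]
    - [1, 90, 153, -120, 0, 0, 0]
    - [1, 90, 153, -120, 0, 0, 0]
    - [1, 90, 153, -120, 0, 0, 0]

```text
clock: 2.0
position: [0.545, -0.0056, 0.0884]
ee_rot: [0.999, 0.035, -0.0, -0.0]
ft_force: [1.0, -0.7, 0.1]
grip_width: -0.002
grasp_force: 0.0
```

step_arm:
  moves:
    - [1, 10, 18, 0, 0, 0, 0]
    - [1, 10, 18, -20, 0, 0, 0]
    - [1, 10, 18, -44, 0, 0, 0]
    - [1, 10, 18, -44, 0, 0, 0]
    - [1, 10, 18, -44, 0, 0, 0]

```text
clock: 2.5
position: [0.5559, 0.0122, 0.0458]
ee_rot: [0.999, 0.035, 0.001, 0.0]
ft_force: [0.5, 1.0, 0.5]
grip_width: -0.001
grasp_force: 0.0
```

Run:
```python
from workcell import manip
from h import *
o=manip.get_obs();fr=np.load("fr.npy");print(w2s(fr,o["position"])*1e3)
c=manip.camera("scene");im=c["image"][90:280,250:400];cv2.imwrite("pics/s1.png",cv2.resize(im,None,fx=3,fy=3,interpolation=2))
```

```text
[[-10.29658627  21.37544281  45.78621465]]
```

View pics/s1.png

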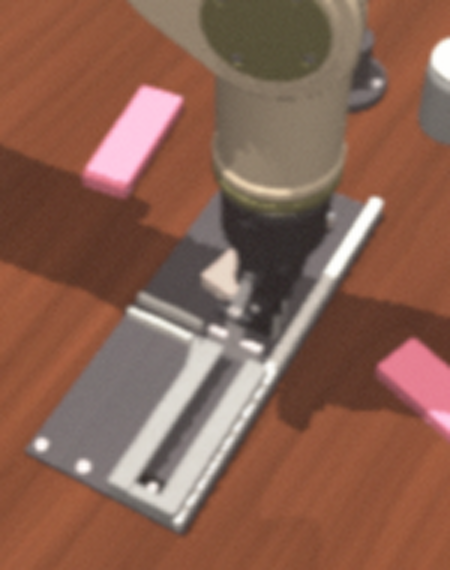

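The finger stands on the fence side of the tab (tab at px ~(240,295)), so I push the gate open.

step_arm:
  moves:
    - [1, -6, -0.4, 0, 0, 0, 0]
    - [1, -12, -0.9, 0, 0, 0, 0]
    - [1, -18, -1.3, 0, 0, 0, 0]
    - [1, -24, -1.7, 0, 0, 0, 0]
    - [1, -30, -2.1, 0, 0, 0, 0]
    - [1, -36, -2.6, 0, 0, 0, 0]
    - [1, -42, -3, 0, 0, 0, 0]
    - [1, -47, -3.3, 0, 0, 0, 0]
    - [1, -51, -3.6, 0, 0, 0, 0]
    - [1, -51, -3.6, 0, 0, 0, 0]

```text
clock: 3.55
position: [0.5037, 0.0088, 0.044]
ee_rot: [0.999, 0.035, -0.0, 0.0]
ft_force: [0.6, -0.2, 1.4]
grip_width: 0.001
grasp_force: 0.0
```

step_arm:
  moves:
    - [1, -1, 0, 0, 0, 0, 0]
    - [1, -2, 0, 0, 0, 0, 0]
    - [1, -3, -0.2, 0, 0, 0, 0]
    - [1, -3, -0.2, 0, 0, 0, 0]

```text
clock: 3.95
position: [0.5011, 0.0087, 0.044]
ee_rot: [0.999, 0.035, -0.0, 0.0]
ft_force: [0.3, -0.3, -0.0]
grip_width: -0.003
grasp_force: 0.0
```

Run:
```python
from workcell import manip
from h import *
o=manip.get_obs();fr=np.load("fr.npy");print(w2s(fr,o["position"])*1e3)
```

```text
[[-10.62147048 -33.60583472  44.01389448]]
```

step_arm:
  moves:
    - [1, -1, 0, 0, 0, 0, 0]
    - [1, -2, 0, 0, 0, 0, 0]
    - [1, -2.5, -0.2, 0, 0, 0, 0]
    - [1, -2.5, -0.2, 0, 0, 0, 0]

```text
clock: 4.35
position: [0.4986, 0.0084, 0.044]
ee_rot: [0.999, 0.035, 0.0, 0.0]
ft_force: [1.1, -0.2, 0.0]
grip_width: -0.001
grasp_force: 0.0
```

Run:
```python
from workcell import manip
from h import *
o=manip.get_obs();fr=np.load("fr.npy");print(w2s(fr,o["position"])*1e3)
c=manip.camera("scene");im=c["image"][140:270,255:385];cv2.imwrite("pics/s2.png",cv2.resize(im,None,fx=4,fy=4,interpolation=2))
np.savez("scene2.npz",**c)
```

```text
[[-10.53080861 -36.13478575  44.03232752]]
```

View pics/s2.png

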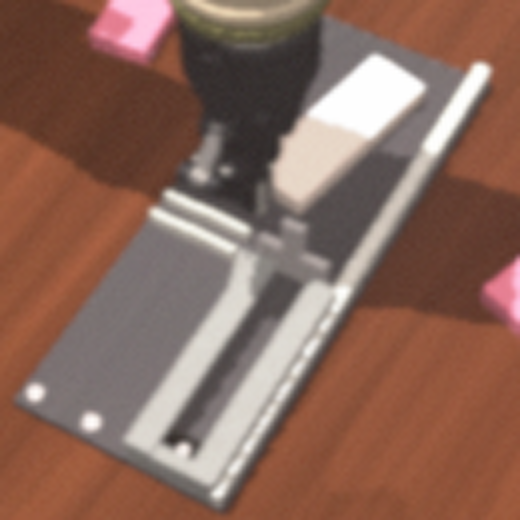

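The gate has not moved: the tab is still at px (294,225) and the finger has gone past it. I check where the TCP projects.

Run:
```python
from workcell import manip
from h import *
o=manip.get_obs();fr=np.load("fr.npy");S=load("scene2")
print((proj(S,[o["position"],o["position"]+[0,0,.03]])-[255,140]+.375)*4)
for g in(7,30,):
  P=s2w(fr,np.array([(-11,-g,62),(-11,-g-7,32),(-14,-g-23.5,34),(-14,-g+23.5,34),(-11,-g-7,62),(-11,-g+7,62)])/1e3)
  print(g,((proj(S,P)-[255,140]+.375)*4).round(0).tolist())
T=manip.camera("top");np.savez("top2.npz",**T)
cv2.imwrite("pics/t2.png",cv2.resize(T["image"][165:240,220:380],None,fx=5,fy=5,interpolation=2))
```

```text
[[251.94964269 222.99005987]
 [251.40565188 194.11435699]]
7 [[294.0, 224.0], [284.0, 248.0], [263.0, 232.0], [330.0, 263.0], [284.0, 220.0], [304.0, 229.0]]
30 [[261.0, 209.0], [251.0, 233.0], [231.0, 217.0], [297.0, 247.0], [251.0, 205.0], [271.0, 214.0]]
```

View pics/t2.png

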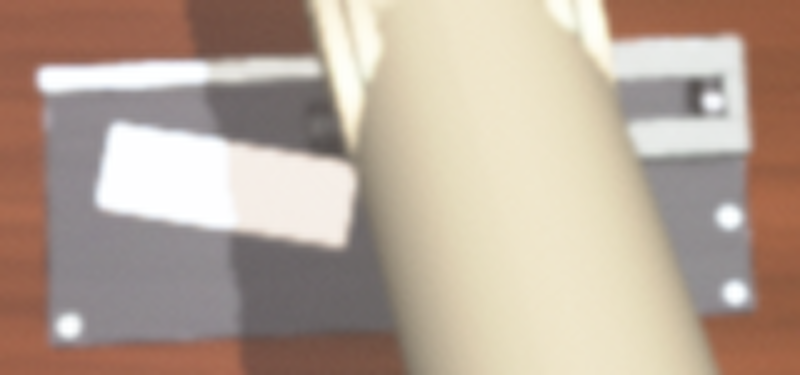

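Run:
```python
from workcell import manip
from h import *
w=manip.camera("wrist");s=manip.camera("scene")
a=w["image"];b=cv2.resize(s["image"][160:230,290:360],(400,400),interpolation=cv2.INTER_CUBIC)
cv2.imwrite("pics/w3.png",np.hstack([cv2.resize(a,(400,250)),b[:250]]) if 0 else np.vstack([cv2.resize(a,(480,300)),cv2.copyMakeBorder(cv2.resize(b,(300,300)),0,0,0,180,0)]))
print(w["mount"],w["K"])
```

```text
[[ 7.46001589e-04 -9.57716617e-01 -2.87712226e-01  7.37927359e-02]
 [ 9.99999561e-01  5.51307643e-04  7.57718132e-04  2.97515005e-04]
 [-5.67061297e-04 -2.87712665e-01  9.57716608e-01 -1.65631889e-01]
 [ 0.00000000e+00  0.00000000e+00  0.00000000e+00  1.00000000e+00]] [[329.82783339   0.         320.1114844 ]
 [  0.         329.82783339 204.2000386 ]
 [  0.           0.           1.        ]]
```

View pics/w3.png

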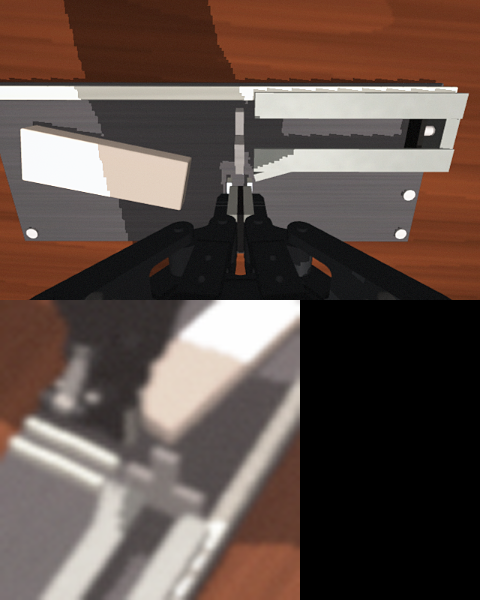

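The wrist view shows the gate still nearly shut with the tab on the fence side of the closed fingertips, at about (239,165) against (239,188). The two thin fingertips seem to have let the 6 mm tab pass between them. I will turn the tool 90° and grasp the tab across its 14 mm width instead.

step_arm:
  moves:
    - [0, 0, 0, 25, 0, 0, 0]
    - [0, 0, 0, 50, 0, 0, 0.1]
    - [0, 8, 0, 50, 0, 0, 0.25]
    - [0, 15, 0, 50, 0, 0, 0.4]
    - [0, 22, 0, 50, 0, 0, 0.55]
    - [0, 29, 0, 50, 0, 0, 0.7]
    - [0, 29, 0, 50, 0, 0, 0.85]
    - [0, 29, 0, 50, 0, 0, 1.0]
    - [0, 29, 0, 50, 0, 0, 1.15]
    - [0, 29, 0, 50, 0, 0, 1.3]

```text
clock: 5.55
position: [0.5276, 0.0085, 0.094]
ee_rot: [0.772, 0.635, 0.0, -0.0]
ft_force: [0.3, -0.1, 0.1]
grip_width: 1.002
grasp_force: 0.0
```

step_arm:
  moves:
    - [0, 0, 0, 0, 0, 0, 0.14]
    - [0, 0, 0, 0, 0, 0, 0.27]
    - [0, 0, 0, 0, 0, 0, 0.27]
    - [0, 0, 0, 0, 0, 0, 0.27]

```text
clock: 5.95
position: [0.5276, 0.0084, 0.094]
ee_rot: [0.683, 0.73, 0.0, -0.0]
ft_force: [-0.2, 0.6, -0.2]
grip_width: 0.999
grasp_force: 0.0
```

Run:
```python
from workcell import manip
from h import *
o=manip.get_obs();fr=np.load("fr.npy");print(o["joint_pos"],o["ee_rot"],w2s(fr,o["position"])*1e3)
w=manip.camera("wrist");cv2.imwrite("pics/w4.png",w["image"])
S=manip.camera("scene");np.savez("scene4.npz",**S)
print("target shift",s2w(fr,[[-.011,-.007,.039]])-o["position"])
```

```text
[ 0.60695079  0.32195228 -0.81612634  1.82077588  0.26010882  1.10988128
 -0.23464551] [ 6.83397644e-01  7.30046336e-01  7.32767058e-05 -5.01973746e-05] [[-8.46377039 -7.134687   94.0056796 ]]
target shift [[-4.57145248e-05  2.53939193e-03 -5.50056796e-02]]
```

View pics/w4.png

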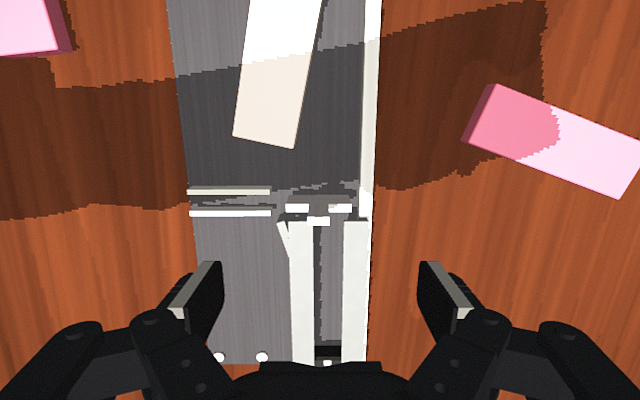

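The wrist view shows the tab top at (318,221) and the gate top pieces at (297,208) and (340,208), centred between the pads. I cast the tab pixel through the wrist calibration to check its position.

```bash
cat >> h.py <<'E'
from scipy.spatial.transform import Rotation as Ro
def wcam(o,w,):
    M=np.eye(4);M[:3,:3]=Ro.from_quat(o["ee_rot"]).as_matrix();M[:3,3]=o["position"]
    E=np.linalg.inv(M@w["mount"]);return dict(K=w["K"],rvec=cv2.Rodrigues(E[:3,:3])[0],tvec=E[:3,3],image=w["image"])
E
python3 - <<'E'
from workcell import manip
from h import *
o=manip.get_obs();fr=np.load("fr.npy");w=wcam(o,manip.camera("wrist"))
print(w2s(fr,ray(w,[[318,221]],.062))*1e3,w2s(fr,ray(w,[[297,208],[340,208]],.034))*1e3)
# bar corners, strips
print("bar",w2s(fr,ray(w,[[233,135],[294,148]],.024))*1e3)
print("fence inner",w2s(fr,ray(w,[[361,200],[363,100]],.022))*1e3)
E
```

```text
[[-10.85270625  -7.87383744  62.        ]] [[-10.78654489 -23.10821076  34.        ]
 [-10.68689299   7.71960112  34.        ]]
bar [[-61.48594561 -67.51439948  24.        ]
 [-52.282922   -24.93650686  24.        ]]
fence inner [[-13.15751269  24.11439797  22.        ]
 [-84.64036723  23.17315819  22.        ]]
```

step_arm:
  grip_force: 20
  moves:
    - [0, 0, 2.5, -15, 0, 0, 0]
    - [0, 0, 2.5, -30, 0, 0, 0]
    - [0, 0, 2.5, -45, 0, 0, 0]
    - [0, 0, 2.5, -55, 0, 0, 0]
    - [0.5, 0, 2.5, -55, 0, 0, 0]
    - [1, 0, 2.5, -55, 0, 0, 0]
    - [1, 0, 2.5, -55, 0, 0, 0]
    - [1, 0, 2.5, -55, 0, 0, 0]
    - [1, 0, 2.5, -55, 0, 0, 0]
    - [1, 0, 2.5, -55, 0, 0, 0]

```text
clock: 7.1
position: [0.5278, 0.0109, 0.0393]
ee_rot: [0.682, 0.731, 0.0, 0.0]
ft_force: [0.8, -0.9, 0.4]
grip_width: -0.0
grasp_force: 0.0
```

The gripper closed to zero with nothing held. I make one composite to see where the pads really are, with the TCP marked.

Run:
```python
from workcell import manip
from h import *
o=manip.get_obs();fr=np.load("fr.npy");w=wcam(o,manip.camera("wrist"));S=manip.camera("scene")
np.savez("w5.npz",**w);np.savez("scene5.npz",**S)
tab=s2w(fr,np.array([(-11,-8,62),(-11,-8,34)])/1e3)
pw=proj(w,np.vstack([o["position"],tab]));ps=proj(S,np.vstack([o["position"],tab]));print(pw,ps)
def crop(im,x0,y0,n,k,pts):
    a=cv2.resize(im[y0:y0+n,x0:x0+n],None,fx=k,fy=k,interpolation=cv2.INTER_CUBIC)
    for p,c in zip(pts,[(0,0,255),(0,255,0),(255,0,0)]): cv2.circle(a,tuple(int(v) for v in (p-[x0,y0]+.5)*k),3,c,1)
    return a
a=crop(w["image"],220,150,200,2,pw);b=crop(S["image"],285,145,80,5,ps)
cv2.imwrite("pics/c5.png",np.hstack([a,b]))
```

```text
[[319.00190367 244.8040589 ]
 [316.34385302 263.91803501]
 [316.87619515 240.83741513]] [[328.10887001 201.12031688]
 [327.79113958 195.56364793]
 [327.66816571 202.12055661]]
```

View pics/c5.png

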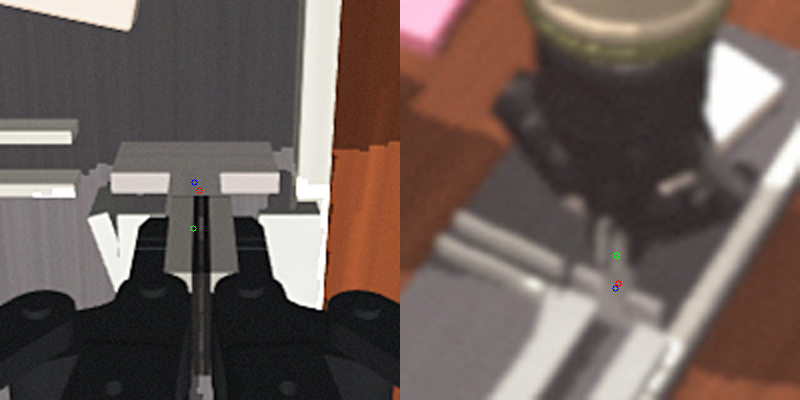

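The composite shows the shut pads, with their tips at the TCP mark, standing exactly where the tab is while the reported opening is 0. So the pads do not catch the tab. Next I push the gate plate's end face itself, at z 24–34 above the fence, and track the gate with intensity profiles.

step_arm:
  moves:
    - [1, 0, 0, 20, 0, 0, 0]
    - [1, 0, 0, 40, 0, 0, 0]
    - [1, 20, 3, 40, 0, 0, 0]
    - [1, 41, 6, 40, 0, 0, 0]
    - [1, 44, 6, 40, 0, 0, 0]
    - [1, 44, 6, 40, 0, 0, 0]

```text
clock: 7.8
position: [0.5716, 0.0172, 0.0787]
ee_rot: [0.682, 0.732, 0.0, -0.0]
ft_force: [-0.0, -0.2, 0.3]
grip_width: 0.002
grasp_force: 0.0
```

```bash
cat > g.py <<'E'
from workcell import manip
from h import *
def prof():
    o=manip.get_obs();fr=np.load("fr.npy");S=manip.camera("scene");w=wcam(o,manip.camera("wrist"))
    ys=np.arange(-84,24,4)
    print("tcp",(w2s(fr,o["position"])*1e3).round(1),"y",ys.tolist())
    for n,c in(("scene",S),("wrist",w)):
        for z in(.034,.062):
            p=proj(c,s2w(fr,np.c_[np.full(len(ys),-.011),ys/1e3,np.full(len(ys),z)])).astype(np.float32)
            print(n,z,cv2.remap(cv2.cvtColor(c["image"],6),p[None,:,0].copy(),p[None,:,1].copy(),1)[0].tolist())
prof()
E
python3 g.py
```

```text
tcp [[-14.2  37.3  78.7]] y [-84, -80, -76, -72, -68, -64, -60, -56, -52, -48, -44, -40, -36, -32, -28, -24, -20, -16, -12, -8, -4, 0, 4, 8, 12, 16, 20]
scene 0.034 [164, 159, 165, 165, 161, 164, 162, 161, 164, 161, 159, 145, 102, 114, 155, 163, 164, 149, 125, 122, 125, 144, 162, 170, 179, 147, 90]
scene 0.062 [76, 76, 77, 76, 78, 78, 79, 77, 77, 79, 80, 79, 78, 79, 79, 79, 79, 105, 151, 158, 158, 132, 87, 78, 77, 77, 77]
wrist 0.034 [118, 116, 117, 116, 116, 115, 116, 116, 116, 116, 118, 118, 115, 67, 207, 209, 209, 131, 107, 108, 110, 192, 212, 211, 207, 181, 70]
wrist 0.062 [117, 100, 75, 74, 71, 71, 71, 75, 128, 127, 127, 127, 131, 127, 128, 217, 208, 245, 214, 204, 210, 122, 108, 126, 124, 250, 243]
```

step_arm:
  moves:
    - [1, 0, 0, -20, 0, 0, 0]
    - [1, 0, 0, -40, 0, 0, 0]
    - [1, 0, 0, -52, 0, 0, 0]
    - [1, 0, 0, -52, 0, 0, 0]
    - [1, -5, -0.4, -52, 0, 0, 0]
    - [1, -10, -0.7, -52, 0, 0, 0]
    - [1, -15, -1.1, -52, 0, 0, 0]
    - [1, -20, -1.4, -52, 0, 0, 0]
    - [1, -25, -1.8, -52, 0, 0, 0]
    - [1, -25, -1.8, -52, 0, 0, 0]

```text
clock: 8.9
position: [0.5462, 0.015, 0.0273]
ee_rot: [0.682, 0.731, -0.0, 0.0]
ft_force: [-0.7, 0.1, -0.6]
grip_width: 0.001
grasp_force: 0.0
```

```bash
python3 g.py
```

```text
tcp [[-13.7  11.9  27.3]] y [-84, -80, -76, -72, -68, -64, -60, -56, -52, -48, -44, -40, -36, -32, -28, -24, -20, -16, -12, -8, -4, 0, 4, 8, 12, 16, 20]
scene 0.034 [164, 158, 163, 164, 159, 163, 160, 158, 163, 159, 159, 144, 102, 122, 156, 161, 161, 140, 122, 122, 125, 146, 161, 161, 160, 132, 86]
scene 0.062 [75, 76, 77, 76, 78, 76, 75, 76, 76, 78, 79, 78, 77, 77, 77, 78, 81, 114, 155, 154, 128, 88, 95, 87, 107, 100, 59]
wrist 0.034 [206, 203, 204, 203, 202, 203, 202, 203, 202, 204, 205, 123, 72, 177, 206, 206, 208, 102, 105, 108, 108, 209, 209, 100, 18, 100, 97]
wrist 0.062 [116, 101, 98, 65, 66, 127, 120, 124, 124, 118, 125, 119, 118, 123, 174, 241, 239, 236, 210, 206, 215, 19, 21, 99, 18, 102, 112]
```

step_arm:
  moves:
    - [1, -5, -0.4, 0, 0, 0, 0]
    - [1, -10, -0.7, 0, 0, 0, 0]
    - [1, -15, -1.1, 0, 0, 0, 0]
    - [1, -15, -1.1, 0, 0, 0, 0]

```text
clock: 9.4
position: [0.5309, 0.0139, 0.027]
ee_rot: [0.682, 0.731, -0.0, 0.0]
ft_force: [-0.6, -0.3, -0.1]
grip_width: 0.003
grasp_force: 0.0
```

```bash
python3 g.py
```

```text
tcp [[-13.8  -3.5  27. ]] y [-84, -80, -76, -72, -68, -64, -60, -56, -52, -48, -44, -40, -36, -32, -28, -24, -20, -16, -12, -8, -4, 0, 4, 8, 12, 16, 20]
scene 0.034 [163, 158, 163, 164, 159, 162, 160, 159, 165, 160, 160, 161, 156, 141, 124, 122, 123, 145, 163, 165, 163, 135, 90, 78, 76, 76, 77]
scene 0.062 [75, 76, 76, 78, 77, 77, 78, 76, 77, 78, 79, 78, 80, 99, 148, 164, 140, 87, 101, 94, 105, 102, 69, 50, 65, 76, 75]
wrist 0.034 [202, 203, 202, 204, 203, 204, 202, 200, 203, 200, 209, 209, 207, 189, 106, 108, 110, 220, 215, 102, 18, 106, 102, 123, 127, 71, 121]
wrist 0.062 [97, 98, 121, 122, 124, 120, 125, 124, 118, 127, 121, 120, 125, 121, 212, 206, 210, 23, 21, 101, 13, 104, 102, 24, 14, 236, 236]
```

The gate is moving: the tab is now at y≈−24, touching the finger's back at the expected 14 mm half thickness. I continue to fully open.

step_arm:
  moves:
    - [1, -5, -0.4, 0, 0, 0, 0]
    - [1, -10, -0.7, 0, 0, 0, 0]
    - [1, -15, -1.1, 0, 0, 0, 0]
    - [1, -20, -1.4, 0, 0, 0, 0]
    - [1, -24, -1.7, 0, 0, 0, 0]
    - [1, -27, -1.9, 0, 0, 0, 0]
    - [1, -29, -2.1, 0, 0, 0, 0]
    - [1, -30, -2.1, 0, 0, 0, 0]
    - [1, -30, -2.1, 0, 0, 0, 0]

```text
clock: 10.4
position: [0.5015, 0.0119, 0.027]
ee_rot: [0.682, 0.731, -0.0, -0.0]
ft_force: [-0.3, -0.4, -0.3]
grip_width: -0.002
grasp_force: 0.3
```

```bash
python3 g.py
```

```text
tcp [[-13.8 -33.   27. ]] y [-84, -80, -76, -72, -68, -64, -60, -56, -52, -48, -44, -40, -36, -32, -28, -24, -20, -16, -12, -8, -4, 0, 4, 8, 12, 16, 20]
scene 0.034 [163, 157, 160, 158, 158, 157, 136, 123, 122, 137, 183, 194, 178, 161, 126, 85, 78, 77, 78, 78, 77, 78, 77, 77, 77, 78, 78]
scene 0.062 [76, 78, 77, 78, 77, 81, 118, 156, 155, 121, 101, 115, 108, 114, 90, 56, 55, 72, 80, 80, 77, 79, 77, 78, 79, 77, 78]
wrist 0.034 [215, 214, 213, 214, 214, 214, 109, 112, 112, 112, 218, 122, 103, 18, 103, 80, 74, 70, 76, 128, 127, 125, 126, 131, 76, 100, 255]
wrist 0.062 [130, 128, 125, 126, 131, 126, 160, 213, 213, 189, 24, 112, 105, 20, 104, 26, 26, 122, 129, 125, 127, 130, 241, 239, 239, 241, 106]
```

step_arm:
  moves:
    - [1, 6, 0, 0, 0, 0, 0]
    - [1, 6, 0, 25, 0, 0, 0]
    - [1, 6, 0, 55, 0, 0, 0]
    - [1, -20, 25, 58, 0, 0, 0]
    - [1, -45, 50, 58, 0, 0, 0]
    - [1, -67, 67, 58, 0, 0, 0]
    - [1, -67, 67, 40, 0, 0, 0]
    - [1, -67, 67, 15, 0, 0, 0]
    - [1, -67, 67, 0, 0, 0, 0]
    - [1, -67, 67, 0, 0, 0, 0]

```text
clock: 11.5
position: [0.4334, 0.079, 0.0255]
ee_rot: [0.682, 0.732, -0.001, -0.001]
ft_force: [-1.1, 0.4, -0.7]
grip_width: 0.006
grasp_force: 0.0
```

```bash
cat > b.py <<'E'
from workcell import manip
from h import *
o=manip.get_obs();fr=np.load("fr.npy");print("tcp",(w2s(fr,o["position"])*1e3).round(1))
def bar(c,lab):
    # white-ish, low saturation pixels inside the tray-lane region (rays on z=24)
    im=c["image"].astype(int);mn=im.min(2);sat=im.max(2)-mn
    P=s2w(fr,np.array([(-214,-108,24),(-24,-108,24),(-24,22,24),(-214,22,24)])/1e3)
    m=np.zeros(mn.shape,np.uint8);cv2.fillPoly(m,[proj(c,P).astype(np.int32)],1)
    m&=((mn>160)&(sat<60)).astype(np.uint8)
    m=cv2.morphologyEx(m,cv2.MORPH_OPEN,np.ones((3,3),np.uint8))
    cs=cv2.findContours(m,0,2)[0];k=max(cs,key=cv2.contourArea).reshape(-1,2).astype(float)
    q=(w2s(fr,ray(c,k,.024))[:,:2]*1e3).astype(np.float32)
    r=cv2.boxPoints(cv2.minAreaRect(q));c0=r.mean(0);e=[r[1]-r[0],r[2]-r[1]];L=max(e,key=np.linalg.norm);S=min(e,key=np.linalg.norm)
    if L[0]<0:L=-L
    print(lab,"centre",c0.round(1),"ang",round(float(np.arctan2(L[1],L[0])),3),"size",np.linalg.norm(L).round(1),np.linalg.norm(S).round(1),"y",q[:,1].min().round(1),q[:,1].max().round(1),"x",q[:,0].min().round(1),q[:,0].max().round(1))
bar(wcam(o,manip.camera("wrist")),"wrist");bar(manip.camera("top"),"top");bar(manip.camera("scene"),"scene")
E
python3 b.py; python3 g.py
```

```text
tcp [[-85.6 -96.1  25.5]]
wrist centre [-119.7  -33.6] ang -0.217 size 129.0 44.1 y -68.4 1.0 x -186.7 -53.0
top centre [-109.2  -41.8] ang 0.005 size 169.8 133.8 y -108.4 25.4 x -194.4 -24.3
scene centre [-115.7  -31.3] ang -0.242 size 133.8 48.3 y -68.8 1.4 x -184.2 -49.0
tcp [[-85.7 -94.3  27.8]] y [-84, -80, -76, -72, -68, -64, -60, -56, -52, -48, -44, -40, -36, -32, -28, -24, -20, -16, -12, -8, -4, 0, 4, 8, 12, 16, 20]
scene 0.034 [237, 231, 235, 235, 235, 232, 184, 145, 141, 155, 197, 230, 232, 229, 180, 125, 120, 118, 118, 118, 118, 119, 118, 118, 116, 116, 118]
scene 0.062 [114, 118, 118, 120, 118, 125, 185, 234, 240, 233, 169, 124, 121, 121, 121, 122, 121, 121, 121, 120, 120, 118, 119, 120, 119, 117, 119]
wrist 0.034 [23, 19, 22, 20, 22, 22, 20, 23, 22, 30, 40, 27, 21, 23, 20, 69, 28, 28, 32, 28, 30, 22, 21, 21, 19, 21, 22]
wrist 0.062 [0, 0, 0, 0, 0, 0, 0, 0, 0, 0, 0, 0, 0, 0, 0, 0, 0, 0, 0, 0, 0, 0, 0, 0, 0, 0, 0]
```

step_arm:
  moves:
    - [1, 0, 0, -8, 0, 0, 0]
    - [1, 0, 0, -15, 0, 0, 0]
    - [1, 0, 0, -15, 0, 0, 0]
    - [1, 4, 0.3, -15, 0, 0, 0]
    - [1, 8, 0.6, -15, 0, 0, 0]
    - [1, 12, 0.9, -15, 0, 0, 0]
    - [1, 16, 1.1, -15, 0, 0, 0]
    - [1, 19, 1.4, -15, 0, 0, 0]
    - [1, 22, 1.6, -15, 0, 0, 0]
    - [1, 22, 1.6, -15, 0, 0, 0]

```text
clock: 12.75
position: [0.457, 0.0806, 0.0121]
ee_rot: [0.682, 0.731, 0.0, -0.0]
ft_force: [-1.0, -0.6, -0.1]
grip_width: -0.001
grasp_force: 0.0
```

```bash
python3 b.py
```

```text
tcp [[-85.6 -72.5  12.1]]
wrist centre [-120.4  -33.5] ang -0.215 size 128.2 43.5 y -63.3 0.9 x -187.1 -56.5
top centre [-106.2  -41.8] ang 0.005 size 163.5 133.8 y -108.4 25.4 x -188.0 -24.3
scene centre [-117.3  -31.6] ang -0.214 size 137.0 46.3 y -66.5 1.4 x -187.4 -49.0
```

step_arm:
  moves:
    - [1, 2, 0.1, 0, 0, 0, 0]
    - [1, 4, 0.3, 0, 0, 0, 0]
    - [1, 6, 0.4, 0, 0, 0, 0]
    - [1, 8, 0.5, 0, 0, 0, 0]
    - [1, 8, 0.5, 0, 0, 0, 0]

```text
clock: 13.4
position: [0.4649, 0.0811, 0.0121]
ee_rot: [0.682, 0.731, 0.0, 0.0]
ft_force: [0.7, 0.4, 0.3]
grip_width: -0.001
grasp_force: 0.0
```

```bash
python3 b.py
```

```text
tcp [[-85.4 -64.5  12.1]]
wrist centre [-121.1  -33.3] ang -0.214 size 126.7 43.6 y -62.0 1.0 x -187.0 -56.3
top centre [-106.   -41.2] ang -0.005 size 163.9 133.9 y -108.4 25.4 x -188.0 -24.0
scene centre [-117.7  -31.8] ang -0.2 size 137.9 45.1 y -64.9 1.4 x -187.4 -49.0
```

The bar has not moved although the fingertip overlaps its face, so the last part of the fingertips makes no contact here either. I back off and go lower, a little at a time, watching the vertical force.

step_arm:
  moves:
    - [1, -10, -0.7, 0, 0, 0, 0]
    - [1, -20, -1.4, 0, 0, 0, 0]
    - [1, -30, -2.1, 0, 0, 0, 0]
    - [1, -30, -2.1, -2, 0, 0, 0]
    - [1, -30, -2.1, -3, 0, 0, 0]
    - [1, -30, -2.1, -4, 0, 0, 0]
    - [1, -30, -2.1, -5, 0, 0, 0]
    - [1, -30, -2.1, -6, 0, 0, 0]
    - [1, -30, -2.1, -6, 0, 0, 0]

```text
clock: 14.45
position: [0.4346, 0.079, 0.0058]
ee_rot: [0.682, 0.731, 0.0, -0.0]
ft_force: [-0.2, 0.4, 0.8]
grip_width: -0.001
grasp_force: 0.0
```

step_arm:
  moves:
    - [1, 0, 0, -1, 0, 0, 0]
    - [1, 0, 0, -2, 0, 0, 0]
    - [1, 0, 0, -3, 0, 0, 0]
    - [1, 0, 0, -4, 0, 0, 0]
    - [1, 0, 0, -5, 0, 0, 0]
    - [1, 0, 0, -6, 0, 0, 0]
    - [1, 0, 0, -6, 0, 0, 0]

```text
clock: 15.15
position: [0.4345, 0.079, -0.0001]
ee_rot: [0.682, 0.731, -0.0, -0.0]
ft_force: [0.6, 0.3, 0.8]
grip_width: -0.0
grasp_force: 0.0
```

step_arm:
  moves:
    - [1, 0, 0, -1, 0, 0, 0]
    - [1, 0, 0, -2, 0, 0, 0]
    - [1, 0, 0, -3, 0, 0, 0]
    - [1, 0, 0, -4, 0, 0, 0]
    - [1, 0, 0, -4, 0, 0, 0]

```text
clock: 15.65
position: [0.4345, 0.0789, -0.0041]
ee_rot: [0.682, 0.731, -0.0, -0.0]
ft_force: [-0.6, 0.1, 0.2]
grip_width: -0.004
grasp_force: 0.0
```

step_arm:
  moves:
    - [1, 0, 0, -1, 0, 0, 0]
    - [1, 0, 0, -2, 0, 0, 0]
    - [1, 0, 0, -3, 0, 0, 0]
    - [1, 0, 0, -4, 0, 0, 0]
    - [1, 0, 0, -4, 0, 0, 0]

```text
clock: 16.15
position: [0.4345, 0.0789, -0.0081]
ee_rot: [0.682, 0.731, -0.0, -0.0]
ft_force: [0.9, 0.2, 0.3]
grip_width: -0.001
grasp_force: 0.0
```

```bash
python3 b.py; python3 g.py | sed -n '2,3p'
```

```text
tcp [[-85.5 -95.   -8.1]]
wrist centre [-122.7  -33. ] ang -0.218 size 123.0 43.5 y -66.2 0.8 x -187.2 -58.3
top centre [-105.6  -41.8] ang 0.005 size 162.7 133.8 y -108.4 25.4 x -187.1 -24.3
scene centre [-116.2  -31.6] ang -0.235 size 134.7 48.3 y -68.8 1.4 x -184.2 -49.0
scene 0.034 [236, 231, 235, 235, 235, 232, 184, 146, 141, 154, 197, 229, 232, 228, 180, 124, 120, 120, 119, 118, 117, 119, 120, 118, 116, 117, 118]
scene 0.062 [114, 116, 118, 117, 117, 125, 185, 235, 239, 233, 168, 126, 121, 121, 122, 120, 122, 120, 122, 121, 119, 118, 119, 118, 118, 118, 117]
```

step_arm:
  moves:
    - [1, 5, 0.4, 0, 0, 0, 0]
    - [1, 10, 0.7, 0, 0, 0, 0]
    - [1, 15, 1.1, 0, 0, 0, 0]
    - [1, 18, 1.3, 0, 0, 0, 0]
    - [1, 20, 1.4, 0, 0, 0, 0]
    - [1, 22, 1.6, 0, 0, 0, 0]
    - [1, 24, 1.7, 0, 0, 0, 0]
    - [1, 24, 1.7, 0, 0, 0, 0]

```text
clock: 17.2
position: [0.4588, 0.0806, -0.008]
ee_rot: [0.682, 0.731, 0.0, 0.0]
ft_force: [-0.5, 0.0, 0.3]
grip_width: -0.002
grasp_force: 0.4
```

```bash
python3 b.py
```

```text
tcp [[-85.4 -70.6  -8. ]]
wrist centre [-127.1  -28.8] ang -0.149 size 118.0 43.5 y -55.8 1.1 x -188.1 -66.9
top centre [-107.5  -41.8] ang 0.005 size 166.1 133.8 y -108.4 25.4 x -190.6 -24.3
scene centre [-119.2  -29. ] ang -0.141 size 138.2 46.4 y -58.7 2.2 x -189.3 -48.7
```

The bar moves and turns (angle −0.22 → −0.15). I continue.

step_arm:
  moves:
    - [1, 2, 0.1, 0, 0, 0, 0]
    - [1, 4, 0.3, 0, 0, 0, 0]
    - [1, 6, 0.4, 0, 0, 0, 0]
    - [1, 8, 0.6, 0, 0, 0, 0]
    - [1, 10, 0.7, 0, 0, 0, 0]
    - [1, 10, 0.7, 0, 0, 0, 0]

```text
clock: 17.95
position: [0.469, 0.0815, -0.0079]
ee_rot: [0.682, 0.731, 0.0, 0.0]
ft_force: [-0.7, 1.2, 0.3]
grip_width: -0.002
grasp_force: 0.2
```

```bash
python3 b.py
```

```text
tcp [[-85.6 -60.4  -7.9]]
wrist centre [-128.   -23.7] ang -0.044 size 121.5 43.5 y -46.6 0.7 x -189.6 -66.5
top centre [-108.6  -41.2] ang -0.005 size 169.0 133.9 y -108.4 25.4 x -193.1 -24.0
scene centre [-122.2  -21.8] ang -0.019 size 137.2 46.0 y -45.9 2.2 x -190.7 -53.4
```

step_arm:
  moves:
    - [1, 2, 0.1, 0, 0, 0, 0]
    - [1, 3.5, 0.2, 0, 0, 0, 0]
    - [1, 3.5, 0.2, 0, 0, 0, 0]
    - [1, -5, -0.4, 0, 0, 0, 0]
    - [1, -6, 10, 0, 0, 0, 0]
    - [1, -8, 25, 0, 0, 0, 0]
    - [1, -9, 39.5, 0, 0, 0, 0]
    - [1, -9, 39.5, 0, 0, 0, 0]

```text
clock: 18.9
position: [0.4592, 0.1235, -0.0076]
ee_rot: [0.681, 0.733, 0.001, -0.0]
ft_force: [0.7, 0.2, -0.4]
grip_width: 0.002
grasp_force: 0.0
```

```bash
python3 b.py
```

```text
tcp [[-128.2  -67.2   -7.6]]
wrist centre [-146.   -21.8] ang -0.008 size 86.7 43.3 y -43.7 0.1 x -189.3 -102.5
top centre [-120.6  -41.8] ang 0.005 size 190.8 133.8 y -108.4 25.2 x -216.0 -24.9
scene centre [-120.9  -21.1] ang -0.008 size 134.4 47.3 y -45.2 2.4 x -188.1 -53.7
```

step_arm:
  moves:
    - [1, 4, -2, 0, 0, 0, 0]
    - [1, 8, -1.4, 0, 0, 0, 0]
    - [1, 11, -1.2, 0, 0, 0, 0]
    - [1, 14, -1, 0, 0, 0, 0]
    - [1, 17, -0.8, 0, 0, 0, 0]
    - [1, 20, -0.6, 0, 0, 0, 0]
    - [1, 23, -0.4, 0, 0, 0, 0]
    - [1, 26, -0.2, 0, 0, 0, 0]
    - [1, 28, 0, 0, 0, 0, 0]
    - [1, 28, 0, 0, 0, 0, 0]

```text
clock: 20.05
position: [0.4881, 0.1209, -0.0079]
ee_rot: [0.682, 0.731, 0.0, 0.0]
ft_force: [-0.2, -0.0, -0.1]
grip_width: -0.004
grasp_force: 0.1
```

```bash
python3 b.py
```

```text
tcp [[-123.5  -38.6   -7.9]]
wrist centre [-147.1   -3.9] ang 0.006 size 86.8 43.1 y -25.5 18.0 x -190.4 -103.9
top centre [-119.7  -41.8] ang 0.005 size 190.4 133.8 y -108.4 25.2 x -215.2 -24.3
scene centre [-122.3   -1.7] ang -0.017 size 134.2 46.1 y -25.5 21.0 x -189.1 -54.9
```

step_arm:
  moves:
    - [1, 1, 0, 0, 0, 0, 0]
    - [1, 2, 0.1, 0, 0, 0, 0]
    - [1, 3, 0.2, 0, 0, 0, 0]
    - [1, 3.5, 0.2, 0, 0, 0, 0]
    - [1, 3.5, 0.2, 0, 0, 0, 0]

```text
clock: 20.7
position: [0.4911, 0.121, -0.008]
ee_rot: [0.682, 0.731, -0.0, -0.0]
ft_force: [-2.2, -0.0, 1.5]
grip_width: 0.001
grasp_force: 1.3
```

```bash
python3 b.py
```

```text
tcp [[-123.4  -35.5   -8. ]]
wrist centre [-147.    -1.1] ang 0.009 size 86.8 43.1 y -22.8 20.8 x -190.3 -103.8
top centre [-101.9  -24.4] ang -0.771 size 225.0 111.6 y -108.4 25.2 x -212.6 -24.3
scene centre [-122.6    1.1] ang -0.045 size 134.1 43.7 y -23.2 21.6 x -189.1 -54.9
```

The bar is flush on the fence, with the first 2 N reaction showing. Next the finger goes round to the bar's outer end.

step_arm:
  moves:
    - [1, -14, -1, 0, 0, 0, 0]
    - [1, -16, 20, 0, 0, 0, 0]
    - [1, -18, 45, 0, 0, 0, 0]
    - [1, -19, 70, 0, 0, 0, 0]
    - [1, -20, 87.5, 0, 0, 0, 0]
    - [1, -20, 87.5, 0, 0, 0, 0]
    - [1, 0, 89, 0, 0, 0, 0]
    - [1, 20, 90, 0, 0, 0, 0]
    - [1, 28.6, 91, 0, 0, 0, 0]
    - [1, 28.6, 91, 0, 0, 0, 0]

```text
clock: 21.85
position: [0.5206, 0.2114, -0.0081]
ee_rot: [0.683, 0.731, 0.0, -0.0]
ft_force: [-0.4, -0.2, 0.1]
grip_width: -0.0
grasp_force: 0.0
```

```bash
python3 b.py;python3 g.py | sed -n '3p'
```

```text
tcp [[-211.5    0.3   -8.1]]
wrist centre [-190.9  -71.6] ang 1.569 size 52.3 46.2 y -97.8 -45.4 x -214.0 -167.8
top centre [-133.6  -36.1] ang -0.761 size 200.0 112.6 y -107.8 24.9 x -216.1 -26.1
scene centre [-122.5   -0.7] ang -0.017 size 134.6 44.2 y -23.3 21.6 x -189.7 -54.9
scene 0.062 [76, 80, 79, 80, 78, 89, 170, 233, 240, 234, 170, 126, 122, 122, 123, 122, 124, 123, 122, 122, 121, 122, 120, 121, 120, 120, 120]
```

step_arm:
  moves:
    - [1, 0.4, -5, 0, 0, 0, 0]
    - [1, 0.6, -8, 0, 0, 0, 0]
    - [1, 0.7, -10, 0, 0, 0, 0]
    - [1, 0.9, -13, 0, 0, 0, 0]
    - [1, 1.2, -17, 0, 0, 0, 0]
    - [1, 1.6, -22, 0, 0, 0, 0]
    - [1, 2.1, -29, 0, 0, 0, 0]
    - [1, 2.6, -36, 0, 0, 0, 0]
    - [1, 3.1, -43, 0, 0, 0, 0]
    - [1, 3.6, -50, 0, 0, 0, 0]

```text
clock: 23.1
position: [0.5234, 0.1613, -0.0079]
ee_rot: [0.682, 0.731, 0.0, 0.0]
ft_force: [-0.0, 2.1, -0.3]
grip_width: 0.0
grasp_force: 0.9
```

```bash
python3 b.py
```

```text
tcp [[-161.3   -0.5   -7.9]]
wrist centre [-180.3  -51.2] ang -1.564 size 93.5 68.0 y -97.8 -4.7 x -214.4 -146.0
top centre [-90.8 -27.5] ang -0.904 size 206.2 108.9 y -108.4 25.2 x -194.4 -24.2
scene centre [-85.2  -1.7] ang -0.006 size 124.7 45.5 y -24.6 21.2 x -147.5 -22.8
```

step_arm:
  moves:
    - [1, 0.4, -6, 0, 0, 0, 0]
    - [1, 0.9, -12, 0, 0, 0, 0]
    - [1, 1.3, -18, 0, 0, 0, 0]
    - [1, 1.7, -24, 0, 0, 0, 0]
    - [1, 2.1, -30, 0, 0, 0, 0]
    - [1, 2.6, -36, 0, 0, 0, 0]
    - [1, 3, -42, 0, 0, 0, 0]
    - [1, 3.4, -48, 0, 0, 0, 0]
    - [1, 3.8, -54, 0, 0, 0, 0]
    - [1, 4.2, -60, 0, 0, 0, 0]

```text
clock: 24.25
position: [0.5276, 0.1016, -0.0079]
ee_rot: [0.682, 0.731, 0.0, 0.0]
ft_force: [-1.0, 3.2, 1.2]
grip_width: 0.002
grasp_force: 1.4
```

```bash
python3 b.py
```

```text
tcp [[-101.5   -0.5   -7.9]]
wrist centre [-201.9  -90.9] ang -0.204 size 9.4 8.9 y -95.5 -86.1 x -206.5 -197.3
top centre [-71.  -41.2] ang -1.566 size 133.1 95.1 y -107.6 25.4 x -118.8 -23.6
scene centre [-55.4  -1.2] ang -0.018 size 65.4 44.3 y -23.8 20.8 x -87.9 -22.8
```

step_arm:
  moves:
    - [1, -0.3, 4, 0, 0, 0, 0]
    - [1, -0.3, 4, 3, -0.13, -0.01, 0]
    - [1, -0.3, 4, 3, -0.25, -0.018, 0]
    - [1, -0.3, 4, 3, -0.25, -0.018, 0]
    - [1, 0, 0, 3, -0.25, -0.018, 0]
    - [1, 0.3, -4, 3, -0.25, -0.018, 0]
    - [1, 0.6, -8, 3, -0.25, -0.018, 0]
    - [1, 0.9, -12, 3, -0.25, -0.018, 0]
    - [1, 1.3, -18, 3, -0.25, -0.018, 0]
    - [1, 1.7, -24, 3, -0.25, -0.018, 0]

```text
clock: 25.4
position: [0.5293, 0.0771, -0.005]
ee_rot: [0.677, 0.725, -0.085, 0.091]
ft_force: [0.6, 0.7, -1.3]
grip_width: -0.0
grasp_force: 0.6
```

```bash
python3 b.py
```

```text
tcp [[-76.9  -0.6  -5. ]]
wrist centre [-74.7 -19.6] ang -0.306 size 17.1 4.5 y -22.8 -16.2 x -82.8 -66.6
top centre [-105.2  -31.4] ang -0.935 size 208.8 109.1 y -108.4 25.2 x -207.4 -24.3
scene centre [-48.2  -1.5] ang 0.005 size 50.7 44.7 y -24.0 20.8 x -73.5 -22.8
```

step_arm:
  moves:
    - [1, 0.4, -5, 0, 0, 0, 0]
    - [1, 0.7, -10, 0, 0, 0, 0]
    - [1, 1.1, -15, 0, 0, 0, 0]
    - [1, 1.4, -20, 0, 0, 0, 0]
    - [1, 1.8, -25, 0, 0, 0, 0]
    - [1, 2.1, -30, 0, 0, 0, 0]
    - [1, 2.5, -35, 0, 0, 0, 0]
    - [1, 2.8, -40, 0, 0, 0, 0]
    - [1, 3.2, -45, 0, 0, 0, 0]
    - [1, 3.6, -50, 0, 0, 0, 0]

```text
clock: 26.55
position: [0.5329, 0.0277, -0.0049]
ee_rot: [0.677, 0.726, -0.085, 0.092]
ft_force: [-0.5, 3.4, 2.4]
grip_width: -0.003
grasp_force: 1.4
```

```bash
cat > e.py <<'E'
from workcell import manip
from h import *
o=manip.get_obs();fr=np.load("fr.npy");print("tcp",(w2s(fr,o["position"])*1e3).round(1))
S=manip.camera("scene");w=wcam(o,manip.camera("wrist"));xs=np.arange(-60,140,4)
print(xs.tolist())
for n,c in(("scene",S),("wrist",w)):
  for y in(0,-17,):
    p=proj(c,s2w(fr,np.c_[xs/1e3,np.full(len(xs),y/1e3),np.full(len(xs),.024)])).astype(np.float32)
    print(n,y,cv2.remap(cv2.cvtColor(c["image"],6),p[None,:,0].copy(),p[None,:,1].copy(),1)[0].tolist())
ys=np.arange(-84,-30,4)
p=proj(S,s2w(fr,np.c_[np.full(len(ys),-.011),ys/1e3,np.full(len(ys),.062)])).astype(np.float32)
print("tab",ys.tolist(),cv2.remap(cv2.cvtColor(S["image"],6),p[None,:,0].copy(),p[None,:,1].copy(),1)[0].tolist())
E
python3 e.py
```

```text
tcp [[-27.3  -0.5  -4.9]]
[-60, -56, -52, -48, -44, -40, -36, -32, -28, -24, -20, -16, -12, -8, -4, 0, 4, 8, 12, 16, 20, 24, 28, 32, 36, 40, 44, 48, 52, 56, 60, 64, 68, 72, 76, 80, 84, 88, 92, 96, 100, 104, 108, 112, 116, 120, 124, 128, 132, 136]
scene 0 [58, 63, 88, 116, 136, 151, 148, 141, 139, 187, 250, 254, 254, 254, 254, 254, 254, 254, 254, 254, 254, 254, 254, 254, 254, 254, 254, 254, 254, 254, 254, 254, 254, 254, 254, 254, 254, 254, 254, 254, 254, 253, 219, 157, 123, 119, 106, 101, 210, 233]
scene -17 [60, 78, 97, 96, 88, 93, 104, 112, 122, 192, 249, 253, 254, 253, 241, 217, 211, 208, 212, 212, 213, 214, 211, 212, 212, 212, 213, 213, 214, 212, 209, 208, 206, 205, 205, 206, 208, 205, 207, 205, 206, 205, 203, 203, 202, 202, 199, 201, 200, 203]
wrist 0 [82, 80, 80, 24, 21, 21, 21, 26, 20, 50, 52, 51, 48, 49, 50, 49, 46, 58, 243, 255, 255, 255, 255, 255, 255, 26, 24, 24, 26, 27, 27, 26, 28, 5, 0, 0, 0, 0, 0, 0, 0, 0, 0, 0, 0, 0, 0, 0, 0, 0]
wrist -17 [89, 148, 148, 146, 145, 128, 190, 185, 198, 134, 29, 30, 27, 29, 27, 25, 31, 27, 28, 26, 29, 27, 27, 25, 27, 26, 27, 27, 26, 26, 30, 28, 25, 5, 0, 0, 0, 0, 0, 0, 0, 0, 0, 0, 0, 0, 0, 0, 0, 0]
tab [-84, -80, -76, -72, -68, -64, -60, -56, -52, -48, -44, -40, -36, -32] [76, 80, 78, 78, 78, 89, 170, 232, 239, 232, 158, 115, 120, 122]
```

step_arm:
  moves:
    - [1, -0.4, 6, 0, 0, 0, 0]
    - [1, 4.6, 6.3, 1, -0.13, -0.01, 0]
    - [1, 4.6, 6.3, 1, -0.15, -0.011, 0]
    - [1, 4.9, 2, 1, -0.15, -0.011, 0]
    - [1, 5.2, -2, 1, -0.15, -0.011, 0]
    - [1, 5.5, -6, 1, -0.15, -0.011, 0]
    - [1, 5.8, -10, 1, -0.15, -0.011, 0]
    - [1, 6, -13, 1, -0.15, -0.011, 0]
    - [1, 6.1, -15, 1, -0.15, -0.011, 0]
    - [1, 6.1, -15, 1, -0.15, -0.011, 0]

```text
clock: 27.65
position: [0.5389, 0.0124, -0.0039]
ee_rot: [0.669, 0.716, -0.136, 0.146]
ft_force: [0.6, -0.4, -0.4]
grip_width: -0.002
grasp_force: 0.0
```

```bash
python3 e.py | sed -n '1,4p;7p'
```

```text
tcp [[-11.7   4.4  -3.9]]
[-60, -56, -52, -48, -44, -40, -36, -32, -28, -24, -20, -16, -12, -8, -4, 0, 4, 8, 12, 16, 20, 24, 28, 32, 36, 40, 44, 48, 52, 56, 60, 64, 68, 72, 76, 80, 84, 88, 92, 96, 100, 104, 108, 112, 116, 120, 124, 128, 132, 136]
scene 0 [63, 65, 71, 119, 167, 165, 152, 149, 146, 156, 168, 170, 213, 251, 254, 254, 254, 254, 254, 254, 254, 254, 254, 254, 254, 254, 254, 254, 254, 254, 254, 254, 254, 254, 254, 254, 254, 254, 254, 254, 254, 254, 254, 254, 251, 211, 141, 105, 210, 233]
scene -17 [64, 63, 63, 69, 77, 95, 110, 117, 118, 119, 120, 129, 200, 249, 240, 218, 211, 210, 211, 212, 212, 212, 212, 212, 213, 211, 212, 213, 213, 210, 208, 208, 206, 205, 206, 204, 208, 206, 206, 205, 205, 206, 205, 208, 205, 205, 200, 199, 198, 202]
tab [-84, -80, -76, -72, -68, -64, -60, -56, -52, -48, -44, -40, -36, -32] [76, 77, 78, 79, 86, 114, 185, 234, 239, 233, 168, 124, 121, 121]
```

step_arm:
  moves:
    - [1, 0.1, -2, 0, 0, 0, 0]
    - [1, 0.3, -4, 0, 0, 0, 0]
    - [1, 0.4, -6, 0, 0, 0, 0]
    - [1, 0.5, -7, 0, 0, 0, 0]
    - [1, 0.6, -8, 0, 0, 0, 0]
    - [1, 0.6, -8, 0, 0, 0, 0]

```text
clock: 28.35
position: [0.5395, 0.0049, -0.004]
ee_rot: [0.668, 0.717, -0.135, 0.146]
ft_force: [-0.0, 0.9, -0.4]
grip_width: -0.001
grasp_force: 0.5
```

```bash
python3 e.py | sed -n '1,4p;7p'
```

```text
tcp [[-4.1  4.5 -4. ]]
[-60, -56, -52, -48, -44, -40, -36, -32, -28, -24, -20, -16, -12, -8, -4, 0, 4, 8, 12, 16, 20, 24, 28, 32, 36, 40, 44, 48, 52, 56, 60, 64, 68, 72, 76, 80, 84, 88, 92, 96, 100, 104, 108, 112, 116, 120, 124, 128, 132, 136]
scene 0 [56, 62, 64, 65, 70, 114, 157, 164, 154, 140, 153, 156, 163, 184, 228, 253, 254, 254, 254, 254, 254, 254, 254, 254, 254, 254, 254, 254, 254, 254, 254, 254, 254, 254, 254, 254, 254, 254, 254, 254, 254, 254, 254, 254, 254, 254, 237, 140, 210, 233]
scene -17 [54, 60, 63, 64, 66, 70, 80, 99, 114, 116, 118, 119, 115, 119, 180, 211, 211, 210, 212, 211, 212, 212, 211, 212, 211, 212, 212, 213, 212, 213, 208, 209, 205, 206, 206, 206, 207, 205, 207, 205, 205, 205, 206, 206, 207, 208, 205, 200, 200, 201]
tab [-84, -80, -76, -72, -68, -64, -60, -56, -52, -48, -44, -40, -36, -32] [77, 75, 79, 80, 88, 115, 186, 235, 239, 233, 169, 125, 121, 121]
```

step_arm:
  moves:
    - [1, 0.1, -1, 0, 0, 0, 0]
    - [1, 0.1, -2, 0, 0, 0, 0]
    - [1, 0.2, -3, 0, 0, 0, 0]
    - [1, 0.2, -3, 0, 0, 0, 0]

```text
clock: 28.85
position: [0.5397, 0.002, -0.004]
ee_rot: [0.668, 0.717, -0.135, 0.146]
ft_force: [-0.3, 1.9, 0.4]
grip_width: -0.001
grasp_force: 0.9
```

```bash
python3 e.py | sed -n '1,4p;7p'
```

```text
tcp [[-1.3  4.5 -4. ]]
[-60, -56, -52, -48, -44, -40, -36, -32, -28, -24, -20, -16, -12, -8, -4, 0, 4, 8, 12, 16, 20, 24, 28, 32, 36, 40, 44, 48, 52, 56, 60, 64, 68, 72, 76, 80, 84, 88, 92, 96, 100, 104, 108, 112, 116, 120, 124, 128, 132, 136]
scene 0 [55, 53, 59, 64, 64, 81, 138, 165, 160, 150, 147, 148, 159, 169, 183, 242, 254, 254, 254, 254, 254, 254, 254, 254, 254, 254, 254, 254, 254, 254, 254, 254, 254, 254, 254, 254, 254, 254, 254, 254, 254, 254, 254, 254, 254, 254, 253, 219, 138, 222]
scene -17 [51, 56, 62, 64, 63, 65, 71, 86, 101, 114, 116, 118, 115, 118, 174, 208, 210, 210, 212, 212, 212, 212, 211, 212, 210, 211, 213, 214, 214, 211, 207, 209, 206, 205, 205, 206, 208, 206, 207, 204, 206, 206, 206, 207, 206, 207, 205, 203, 201, 200]
tab [-84, -80, -76, -72, -68, -64, -60, -56, -52, -48, -44, -40, -36, -32] [76, 76, 77, 78, 95, 121, 185, 234, 239, 233, 168, 124, 120, 120]
```

The bar is home, centre about 62 mm, with a 2 N spring reaction. I retreat, straighten the tool and go round to the outer side of the tab.

step_arm:
  moves:
    - [1, -0.3, 5, 0, 0, 0, 0]
    - [1, -1.4, 20, 0, 0, 0, 0]
    - [1, -2.8, 40, 0, 0, 0, 0]
    - [1, -4.2, 58, 10, 0.13, 0.009, 0]
    - [1, -4.2, 58, 30, 0.26, 0.019, 0]
    - [1, -4.2, 58, 55, 0.4, 0.0285, 0]
    - [1, -4.2, 58, 80, 0.4, 0.0285, 0]
    - [1, -30, 50, 90, 0.4, 0.0285, 0]
    - [1, -60, 35, 90, 0.4, 0.0285, 0]
    - [1, -60, 35, 90, 0.4, 0.0285, 0]

```text
clock: 29.95
position: [0.4768, 0.0359, 0.0858]
ee_rot: [0.682, 0.731, -0.002, 0.0]
ft_force: [0.2, -0.1, 0.1]
grip_width: 0.0
grasp_force: 0.0
```

```bash
python3 e.py | sed -n '1,4p;7p'
```

```text
tcp [[-39.5 -55.9  85.8]]
[-60, -56, -52, -48, -44, -40, -36, -32, -28, -24, -20, -16, -12, -8, -4, 0, 4, 8, 12, 16, 20, 24, 28, 32, 36, 40, 44, 48, 52, 56, 60, 64, 68, 72, 76, 80, 84, 88, 92, 96, 100, 104, 108, 112, 116, 120, 124, 128, 132, 136]
scene 0 [79, 79, 81, 80, 81, 81, 98, 115, 118, 120, 120, 119, 119, 120, 152, 241, 254, 254, 254, 254, 254, 254, 254, 254, 254, 254, 254, 254, 254, 254, 254, 254, 254, 254, 254, 254, 254, 254, 254, 254, 254, 254, 254, 254, 254, 254, 253, 220, 139, 223]
scene -17 [78, 79, 78, 79, 79, 87, 110, 119, 119, 121, 120, 120, 116, 119, 175, 207, 212, 211, 214, 213, 213, 214, 212, 215, 213, 214, 213, 215, 214, 213, 209, 209, 207, 207, 208, 206, 208, 207, 208, 207, 207, 206, 206, 209, 207, 209, 207, 203, 202, 203]
tab [-84, -80, -76, -72, -68, -64, -60, -56, -52, -48, -44, -40, -36, -32] [91, 104, 104, 108, 110, 119, 184, 235, 240, 234, 169, 125, 121, 122]
```

step_arm:
  moves:
    - [1, -28, 0, 0, 0, 0, 0]
    - [1, -28, -15, 0, 0, 0, 0]
    - [1, -28, -27, 0, 0, 0, 0]
    - [1, -28, -27, -20, 0, 0, 0]
    - [1, -28, -27, -40, 0, 0, 0]
    - [1, -28, -27, -59, 0, 0, 0]
    - [1, -28, -27, -59, 0, 0, 0]

```text
clock: 30.75
position: [0.4509, 0.0105, 0.0251]
ee_rot: [0.682, 0.732, -0.0, -0.002]
ft_force: [-0.3, 0.7, -0.2]
grip_width: -0.003
grasp_force: 0.0
```

```bash
python3 e.py | sed -n '1p;7p'
```

```text
tcp [[-16.1 -83.6  25.1]]
tab [-84, -80, -76, -72, -68, -64, -60, -56, -52, -48, -44, -40, -36, -32] [101, 109, 76, 54, 61, 79, 118, 156, 163, 157, 118, 85, 81, 79]
```

step_arm:
  moves:
    - [1, 5, 0.4, 0, 0, 0, 0]
    - [1, 10, 0.7, 0, 0, 0, 0]
    - [1, 15, 1.1, 0, 0, 0, 0]
    - [1, 21, 1.5, 0, 0, 0, 0]
    - [1, 27, 1.9, 0, 0, 0, 0]
    - [1, 33, 2.3, 0, 0, 0, 0]
    - [1, 39, 2.8, 0, 0, 0, 0]
    - [1, 45, 3.2, 0, 0, 0, 0]
    - [1, 50, 3.6, 0, 0, 0, 0]
    - [1, 55, 3.9, 0, 0, 0, 0]

```text
clock: 31.85
position: [0.507, 0.0139, 0.0269]
ee_rot: [0.682, 0.731, 0.0, 0.0]
ft_force: [-1.9, -0.7, 1.2]
grip_width: -0.002
grasp_force: 0.9
```

step_arm:
  moves:
    - [1, 2, 0.1, 0, 0, 0, 0]
    - [1, 4, 0.3, 0, 0, 0, 0]
    - [1, 5, 0.4, 0, 0, 0, 0]
    - [1, 5, 0.4, 0, 0, 0, 0]

```text
clock: 32.25
position: [0.5118, 0.0143, 0.027]
ee_rot: [0.682, 0.731, 0.0, 0.0]
ft_force: [-0.8, -0.4, 0.5]
grip_width: -0.001
grasp_force: 0.4
```

```bash
python3 g.py
```

```text
tcp [[-15.5 -22.5  27. ]] y [-84, -80, -76, -72, -68, -64, -60, -56, -52, -48, -44, -40, -36, -32, -28, -24, -20, -16, -12, -8, -4, 0, 4, 8, 12, 16, 20]
scene 0.034 [163, 158, 163, 163, 159, 163, 161, 159, 164, 160, 159, 143, 100, 81, 87, 133, 163, 167, 164, 151, 132, 125, 135, 155, 162, 165, 156]
scene 0.062 [77, 79, 76, 76, 78, 78, 79, 78, 78, 78, 80, 77, 69, 93, 106, 97, 107, 80, 63, 110, 152, 160, 150, 108, 81, 78, 77]
wrist 0.034 [248, 248, 248, 248, 255, 255, 255, 255, 255, 255, 255, 153, 112, 52, 124, 95, 71, 124, 113, 114, 133, 135, 136, 238, 237, 236, 237]
wrist 0.062 [146, 152, 153, 154, 147, 149, 148, 155, 151, 152, 154, 152, 30, 31, 163, 121, 93, 165, 30, 29, 234, 237, 238, 251, 250, 250, 110]
```

step_arm:
  moves:
    - [1, 0.5, 0, 0, 0, 0, 0]
    - [1, 1, 0.1, 0, 0, 0, 0]
    - [1, 1.5, 0.1, 0, 0, 0, 0]
    - [1, 1.5, 0.1, 0, 0, 0, 0]

```text
clock: 32.75
position: [0.5129, 0.0144, 0.0269]
ee_rot: [0.682, 0.731, -0.0, -0.0]
ft_force: [-4.0, -1.9, 1.0]
grip_width: -0.002
grasp_force: 1.7
```

```bash
python3 g.py|sed -n '1,3p'
```

```text
tcp [[-15.5 -21.4  26.9]] y [-84, -80, -76, -72, -68, -64, -60, -56, -52, -48, -44, -40, -36, -32, -28, -24, -20, -16, -12, -8, -4, 0, 4, 8, 12, 16, 20]
scene 0.034 [163, 158, 162, 163, 159, 163, 160, 160, 164, 159, 158, 143, 101, 81, 87, 130, 164, 167, 164, 152, 130, 127, 130, 151, 162, 167, 159]
scene 0.062 [75, 78, 77, 78, 76, 77, 77, 77, 78, 79, 81, 79, 72, 83, 105, 100, 112, 95, 62, 89, 146, 162, 156, 119, 81, 78, 77]
```

The shut stop is reached, with a 4 N reaction. I back off, lift clear, check and hand in.

step_arm:
  moves:
    - [1, -10, -0.7, 0, 0, 0, 0]
    - [1, -20, -1.4, 0, 0, 0, 0]
    - [1, -20, -1.4, 25, 0, 0, 0]
    - [1, -25, -1.4, 55, 0, 0, 0]
    - [1, -30, -1.4, 90, 0, 0, 0]
    - [1, -40, -1.4, 120, 0, 0, 0]
    - [1, -40, -1.4, 120, 0, 0, 0]
    - [1, -40, -1.4, 120, 0, 0, 0]

```text
clock: 33.65
position: [0.4731, 0.0127, 0.1473]
ee_rot: [0.682, 0.731, 0.0, 0.001]
ft_force: [-0.0, -0.3, 0.3]
grip_width: -0.0
grasp_force: 0.0
```

```bash
python3 g.py|sed -n '1,3p'; python3 e.py | sed -n '2,4p'
```

```text
tcp [[-16.6 -61.2 147.3]] y [-84, -80, -76, -72, -68, -64, -60, -56, -52, -48, -44, -40, -36, -32, -28, -24, -20, -16, -12, -8, -4, 0, 4, 8, 12, 16, 20]
scene 0.034 [238, 232, 236, 237, 232, 235, 233, 233, 238, 233, 232, 208, 140, 121, 132, 198, 237, 241, 234, 195, 147, 143, 147, 185, 224, 240, 237]
scene 0.062 [116, 119, 119, 119, 118, 119, 121, 118, 116, 121, 121, 123, 117, 115, 110, 99, 90, 86, 94, 168, 231, 238, 230, 158, 86, 81, 78]
[-60, -56, -52, -48, -44, -40, -36, -32, -28, -24, -20, -16, -12, -8, -4, 0, 4, 8, 12, 16, 20, 24, 28, 32, 36, 40, 44, 48, 52, 56, 60, 64, 68, 72, 76, 80, 84, 88, 92, 96, 100, 104, 108, 112, 116, 120, 124, 128, 132, 136]
scene 0 [79, 79, 79, 78, 81, 82, 87, 99, 110, 123, 136, 147, 143, 140, 169, 243, 254, 254, 254, 254, 254, 254, 254, 254, 254, 254, 254, 254, 254, 254, 254, 254, 254, 254, 254, 254, 254, 254, 254, 254, 254, 254, 254, 254, 254, 254, 254, 221, 140, 224]
scene -17 [80, 80, 79, 79, 83, 134, 216, 203, 137, 141, 214, 237, 189, 153, 187, 209, 210, 212, 214, 213, 214, 214, 213, 214, 214, 213, 214, 215, 215, 213, 210, 210, 207, 207, 206, 209, 208, 208, 209, 208, 208, 207, 207, 210, 207, 210, 208, 204, 203, 203]
```

The gate is shut (tab centred at y≈0) and the bar is still home.

```bash
python3 -c "
from workcell import manip
print(manip.hand_in())"
```

```text
the job is handed in; nothing more can be done
None
```

I handed the job in at about 34 s: by my last camera check the bar is home against the spring stop and the gate is shut behind it, but `hand_in` returned no verdict.

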